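# Shut the drying box and crack its stuck lid

## Task

The drawer of the clay drying box still stands open after loading: push it fully home first, while the lid is still down. Then grasp the wooden grip on the lid, break the lid free of its sticky rubber seal without letting it fly up, and hold it level over the box, 15 to 20 mm open all round and clear of the seal, so that the damp air can escape slowly. Finish while still gripping the lid and holding it there; leave the drawer shut and the other things on the board where they are.

Things in the scene. Friction and masses are not known exactly. Their poses are not given: they have to be found in the camera images.
- dry_box: Plywood drying box, does not move: 170 mm deep (x), 240 mm wide (y), rim 130 mm above the table; drawer in the lower half, white lift-off lid on a rubber seal on top. Origin: centre of its underside, on the table. Its own -x points out of the drawer front, towards the robot; z up.
- drawer_knob (a point): Centre of the outer end face of the drawer's round wooden knob (30 mm diameter end, axis along the box's x). The knob stands 42 mm out from the drawer front; its axis is 40 mm above the table. With the drawer fully shut this point is at x = -139 mm, y = 0, z = 40 mm in the box's frame.
- drawer (a joint): How far the drawer stands out of the box along the box's -x, in m: 0 fully home (against a stop), 0.11 fully out. Slides with about 2 N of friction and stays where it is left.
- lid: White loose lid, 174 x 244 x 10 mm, 0.25 to 0.5 kg, with an upright wooden grip block in the middle of its top: 50 mm long (x), 22 mm wide (y), from 10 to 46 mm above the origin. Origin: centre of the panel's underside; shut, it is at x = y = 0, z = 130 mm in the box's frame, axes parallel. A plug with a rubber bead reaches 12 mm below.
- lid_seal (a point): Middle of the box's mouth at rim height (0, 0, 130 mm in the box's frame), fixed to the box. The seal inside the rim sticks: breaking it takes about 10 to 17 N straight up, lid's weight included; most of it at once, fading over the first 4 mm of lift. Above 8 mm the lid is free and only its weight (2.5 to 5 N) is left.
- bowl: Small terracotta bowl, 100 mm across, 45 mm high; stands beside the box, to be left alone. Origin: centre of its underside.
- jar: White closed glaze jar with black cap, 68 mm across, 85 mm high; stands beside the box, to be left alone. Origin: centre of its underside.
- cutter: White plastic flower-shaped clay cutter, 70 mm across, 21 mm high with its finger tab; lies on the board, to be left alone. Origin: centre of its underside.
- loop_tool: Clay loop tool with wooden handle, 170 mm long, 14 mm thick, lying along its own x; to be left alone. Origin: underside, middle of the handle.

How it is judged:
On the way, in this order (a step that is already met when the one before it is completed fails the run):
1. the drawer is pushed fully home while the lid is still down (value of joint drawer below 0.005 m and z of lid in the frame of dry_box below 0.134 m), for 0.2 s.
2. the lid is broken free of its seal by its grip, the drawer still shut (z of lid in the frame of dry_box above 0.138 m and contact force between the fingers and lid above 1 N and value of joint drawer below 0.005 m), for 0.1 s.
At the end, for the whole second after the job is handed in: Fingers hold the lid (over 1 N), underside 10 to 30 mm above the box's rim, within 0.15 rad of level, within 25 mm of centred, not touching box or seal (under 0.3 N); drawer within 5 mm of home; bowl, jar, cutter and loop tool within 30 mm of their starts (z of lid in the frame of dry_box between 0.14 and 0.16 m and contact force between the fingers and lid above 1 N and value of joint drawer below 0.005 m and contact force between lid and dry_box below 0.3 N and angle between lid's own z axis and vertical below 0.15 rad and horizontal distance between lid and dry_box below 0.025 m and distance of each of bowl, jar, cutter, loop_tool from where it was at the start of the episode below 0.03 m); the arm keeps its last pose, push and grip.
It fails at once if the lid flies up or is taken away (more than 70 mm above the rim) (z of lid in the frame of dry_box above 0.2 m).
It fails at once if a bystander is pushed away or knocked over (distance of any of bowl, jar, cutter, loop_tool from where it was at the start of the episode above 0.03 m or angle between any of bowl, jar's own z axis and vertical above 0.6 rad).
It also fails if it takes over 51 s, if anything falls off the work surface, if the arm or the gripper's body presses on something with over 40 N, if the wrist force passes 120 N, or if a joint passes its speed limit or range.

## Robot

A 6-joint arm with a two-finger parallel gripper is mounted at the origin on the work surface. World frame = base frame: x ahead of the robot, y to its left, z up, the work surface at z = 0. Lengths are in m, angles in rad, forces in N, time in s.
With the tool pointing down it reaches from about 0.35 to 0.975 m from the base axis. Payload 17.4 kg.
Tool frame: the origin (TCP) lies midway between the tips of the shut fingers; the grasp point (between the pads) lies 19 mm behind it; z points along the fingers, y is the line along which they close (so a half turn about z gives the same grasp; the last joint's range is limited). The gripper opens to 85 mm and grips with 20 to 120 N. Pads are 22 mm wide; open, the fingers measure 114 mm over their backs; the gripper's body (76 mm by 85 mm) begins 54 mm behind the grasp point. The pads swing forward as they close: fully open they stand 13 mm farther back than shut.
Start: joints at [-1.242, 0.116, 1.442, -0, 1.584, -0.038], TCP at [0.242, -0.63, 0.231] pointing down, gripper open.
Joint ranges: [-2.83, 2.83], [-0.83, 2.19], [0.07, 2.5], [-1.14, 4.28], [0.01, 3], [-2.97, 2.97]. Speed limits (rad/s): [1.89, 1.89, 2.22, 3.14, 3.14, 3.14].

## Interface

Orientations are given as a 3x3 rotation matrix whose columns are the frame's x, y, z axes.
In Python, from plant import sense, read_camera, hand_in, boxes_of gives the robot as it stands.
- The arm moves only by the tool drive_tool, never from a script. Its argument "steps" is a list of rows, each a list of 3 entries, a list of its own where there are three numbers: the finger opening in mm, from 0 to 85.4, then the shift along the tool's x, y, z in mm, then the turn, a rotation vector about the tool's x, y, z in degrees. A call has exactly 10 rows; each row shifts and turns the commanded pose from where the row before left it, along the tool's axes as they then stand; what a row does not reach is not made up. A row lasts 1/10 s, in which the tool goes at most 50 mm and 8.59 degrees, less where a joint would pass 70% of its speed; a pose out of reach is approached as far as the arm can. A call is refused whole if a number of a shift passes 50 or a number of a turn 8.59, either way. A call with a gripper value outside its range is refused whole. The fingers move at their own pace and stop on an object; "newtons" is the grip in N (left out, the last holds). Time passes only in rows, so rows that do not move let the fingers close, or fill a call up. It gives the time, the measured TCP pose, the force, the opening and the grip force at its end, in the units of the state.
- sense(): the state, without advancing time (a new reading comes with each control period).
- read_camera(name): name is "scene" or "top"; returns a dict with "color" (400x640x3 uint8, red, green, blue), "range_z" (400x640 float32, m along the optical axis (not along the pixel's ray), 0 where there is no reading), "camera_matrix" (3x3 intrinsics, pixels), "k1" (the pictures are not rectified: a ray, as slopes to the right and down, at radius r is drawn at 1 + k1 r^2 times it, then the intrinsics apply), "xyz" and "rotation" of the camera in the world. Camera axes: x right, y down, z forward; pixel columns grow to the right and rows downward; lengths in m; the calibration is good to about 2 mm. A picture is of the moment at which its call begins.
- hand_in(): hands the job in; it is judged then, once.
Trained networks look in the newest picture that a camera, given by its name, has taken for a name from the list of things; names that differ only in an ending like _2 or _b are one class to them, and where a whole thing is asked for, a point or a joint stands for the part that bears it (a point fixed in the world has none). Each returns a list of dicts, best first, with "score" (0 to 1); they miss things now and then, are a little off and sometimes report something else, mostly with a low value. They report only what shows in the picture. A call takes as long as a camera call.
- boxes_of(camera, name): "centre" ([column, row] in pixels, amid what is visible of it).
The state is a dict: "time_s": time; "joints": joint angles; "qd": joint speeds; "joint_efforts": joint torques, N m; "tcp_pos": TCP position; "ee_rot": TCP orientation; "wrist_force": force on the tool from outside, world axes, zero at the start; "wrist_torque": the same for the moment, N m; "finger_gap": finger opening in m; "finger_force": force on a finger pad.
Only numpy, scipy, OpenCV 4.12 (cv2) and the standard library are available. Lean on these libraries where they do the work, as an engineer would, in place of code of your own. Each camera call takes 0.05 s, during which the arm holds its last target. There are 200 camera calls.

## Working session

There is one attempt and no reset: what is moved stays moved. The work goes in short steps, Python scripts to look and compute and a tool call to move; the robot and the scene stay as the last step left them, time stands still between calls to the robot, and variables do not carry over. Pictures are saved under pics/ and viewed, at most 10 in all, crops included, and the job is handed in when it is done.

Besides the shell and the picture viewer there is one more tool, called after "Request:" by a JSON object that holds its "method" and its "body", one argument or row to a line. drive_tool: Moves the arm, as the interface text tells. Its arguments: {"type":"object","properties":{"steps":{"type":"array","items":{"type":"array"}},"newtons":{"type":"number"}},"required":["steps"]}

```bash
mkdir -p pics
cat > h.py <<'E'
import numpy as np, cv2
from plant import sense, read_camera, hand_in, boxes_of
def rays(c,uv):
    K=c["camera_matrix"]; k=c["k1"]
    p=(np.atleast_2d(uv).astype(float)-[K[0][2],K[1][2]])/[K[0][0],K[1][1]]
    s=p.copy()
    for _ in range(20): s=p/(1+k*(s**2).sum(1,keepdims=True))
    return np.c_[s,np.ones(len(s))]
def world(c,uv,z=None):
    uv=np.atleast_2d(uv).astype(int)
    if z is None: z=c["range_z"][uv[:,1],uv[:,0]]
    return (rays(c,uv)*np.reshape(z,(-1,1)))@np.array(c["rotation"]).T+np.array(c["xyz"])
def onplane(c,uv,h):
    d=rays(c,uv)@np.array(c["rotation"]).T; o=np.array(c["xyz"])
    return o+d*((h-o[2])/d[:,2])[:,None]
def cloud(c):
    v,u=np.mgrid[0:400,0:640]; uv=np.c_[u.ravel(),v.ravel()]
    return world(c,uv).reshape(400,640,3)
E
python3 - <<'E'
from h import *
for n in("scene","top"):
    c=read_camera(n); cv2.imwrite(f"pics/{n}0.png",c["color"][:,:,::-1]); np.save(n+"0.npy",c,allow_pickle=True)
    print(n,c["xyz"],np.round(c["rotation"],3).tolist(),c["camera_matrix"],c["k1"],(c["range_z"]>0).mean())
    for t in("dry_box","drawer_knob","lid","bowl","jar","cutter","loop_tool"):
        for b in boxes_of(n,t)[:2]:
            print(t,b, world(c,[b["centre"]]).round(3))
s=sense();print(s["tcp_pos"],np.round(s["ee_rot"],3),s["time_s"])
E
```

```text
scene [ 1.00658145 -0.2911012   0.86272127] [[0.613, 0.628, -0.479], [0.79, -0.487, 0.372], [0.0, -0.606, -0.795]] [[382.4166927    0.         315.49926454]
 [  0.         382.4166927  195.60928646]
 [  0.           0.           1.        ]] 0.02400847526302022 0.9958984375
dry_box {'centre': [279.1, 308.6], 'score': 0.71} [[ 0.733 -0.172  0.109]]
drawer_knob {'centre': [260.3, 241.4], 'score': 0.96} [[ 0.544 -0.104  0.049]]
drawer_knob {'centre': [213.9, 344.2], 'score': 0.49} [[ 0.674 -0.313  0.006]]
lid {'centre': [309.2, 263.2], 'score': 0.9} [[ 0.704 -0.073  0.141]]
bowl {'centre': [214.5, 343.9], 'score': 0.6} [[ 0.673 -0.311  0.005]]
jar {'centre': [348.9, 193.9], 'score': 0.9} [[0.584 0.143 0.086]]
cutter {'centre': [177.1, 309.8], 'score': 0.8} [[ 0.555 -0.341  0.007]]
loop_tool {'centre': [307.5, 174.5], 'score': 0.77} [[0.419 0.134 0.016]]
top [0.50088689 0.03391885 1.00020566] [[0.018, -0.996, 0.088], [-1.0, -0.018, 0.003], [-0.002, -0.088, -0.996]] [[393.90714493   0.         317.65660875]
 [  0.         393.90714493 198.30562359]
 [  0.           0.           1.        ]] -0.08549256304065724 0.99604296875
dry_box {'centre': [368.5, 200.7], 'score': 0.74} [[ 0.583 -0.086  0.042]]
drawer_knob {'centre': [367.9, 200.8], 'score': 0.9} [[ 0.583 -0.083  0.044]]
lid {'centre': [361.1, 150.7], 'score': 0.98} [[ 0.678 -0.054  0.177]]
bowl {'centre': [457.6, 158.8], 'score': 0.67} [[ 0.7   -0.321  0.006]]
jar {'centre': [263.2, 207.3], 'score': 0.76} [[0.559 0.164 0.088]]
cutter {'centre': [464.2, 212.8], 'score': 0.59} [[ 0.56  -0.337  0.007]]
loop_tool {'centre': [271.1, 268.5], 'score': 0.83} [[0.412 0.15  0.013]]
[ 0.24207602 -0.63011022  0.2313376 ] [[ 0.933  0.359 -0.   ]
 [ 0.359 -0.933 -0.   ]
 [-0.     0.    -1.   ]] 0.8
```

View pics/scene0.png

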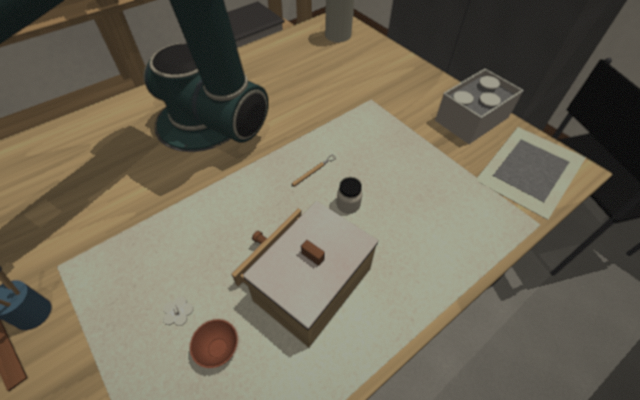

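View pics/top0.png

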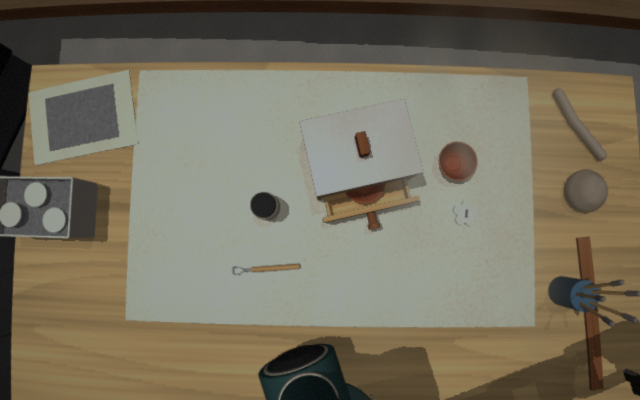

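The scene view shows the box (lid grip at about 312,252), with the knob at 259,237, jar at 349,193 and bowl at 214,343. In the top view the grip is at 362,145, the knob end at 374,225 and the drawer front near 370,208. Next I'll measure the lid, grip and knob from both views.

Run:
```python
from h import *
for n in("scene","top"):
    c=np.load(n+"0.npy",allow_pickle=True).item(); P=cloud(c); rgb=c["color"].astype(int)
    roi=(P[...,0]>.45)&(P[...,0]<.9)&(P[...,1]>-.3)&(P[...,1]<.1)
    lid=roi&(abs(P[...,2]-.14)<.008)
    num,l,st,ce=cv2.connectedComponentsWithStats(lid.astype(np.uint8)); k=1+st[1:,4].argmax()
    p=P[(l==k)]; 
    r=cv2.minAreaRect(p[:,:2].astype(np.float32)*1000); print(n,"lid",r,cv2.boxPoints(r).round(),np.median(p[:,2]))
    g=P[roi&(P[...,2]>.165)&(P[...,2]<.19)]; r=cv2.minAreaRect(g[:,:2].astype(np.float32)*1000); print("grip",r,g.mean(0),np.median(g[:,2]),len(g))
    x0=p[:,:2].mean(0)
    # knob: brownish/red in front of drawer
    d=P[roi&(P[...,2]>.015)&(P[...,2]<.1)]
    R=np.array([np.cos(-.17),np.sin(-.17)])
    kn=roi&(P[...,2]>.02)&(P[...,2]<.075)&(P[...,0]<.59)
    vs,us=np.nonzero(kn); o=np.argsort(P[kn][:,0])[:60]
    print("knob",np.c_[us,vs,(P[kn]*1000).round(),rgb[kn]][o][::3].astype(int).tolist())
```

```text
scene lid ((695.5991821289062, -57.707611083984375), (174.85565185546875, 244.35459899902344), 13.580880165100098) [[ 582.   41.]
 [ 639. -197.]
 [ 809. -156.]
 [ 752.   82.]] 0.14065613388395815
grip ((696.2518920898438, -58.76636505126953), (50.199432373046875, 21.800861358642578), 13.510760307312012) [ 0.69883923 -0.05961604  0.17510226] 0.1761324962044653 278
knob [[258, 230, 514, -90, 49, 137, 127, 107], [256, 231, 516, -97, 54, 126, 106, 88], [255, 232, 518, -101, 55, 123, 100, 81], [259, 231, 520, -91, 51, 121, 104, 85], [255, 233, 520, -102, 54, 114, 81, 59], [254, 234, 521, -106, 54, 109, 79, 59], [258, 232, 522, -95, 54, 110, 74, 52], [255, 234, 522, -104, 54, 110, 73, 51], [252, 237, 523, -113, 50, 97, 85, 71], [257, 233, 523, -98, 54, 114, 76, 52], [260, 232, 524, -91, 53, 106, 84, 66], [259, 233, 524, -94, 52, 99, 65, 44], [258, 233, 525, -97, 55, 110, 73, 49], [253, 240, 526, -114, 40, 97, 91, 79], [261, 233, 526, -89, 49, 87, 68, 54], [255, 236, 527, -107, 53, 97, 64, 45], [260, 234, 528, -93, 50, 85, 56, 37], [254, 241, 528, -113, 37, 94, 88, 75], [297, 208, 529, 20, 
[... 502 characters left out ...]
, [369, 228, 515, -88, 47, 85, 61, 45], [372, 228, 515, -95, 52, 99, 69, 49], [375, 228, 515, -102, 54, 89, 71, 58], [370, 227, 518, -90, 51, 92, 60, 39], [372, 227, 518, -95, 51, 102, 68, 46], [375, 227, 518, -102, 54, 103, 71, 49], [377, 227, 518, -106, 54, 96, 71, 54], [370, 226, 520, -90, 51, 90, 59, 38], [373, 226, 520, -97, 54, 108, 71, 48], [374, 226, 520, -99, 53, 109, 71, 48], [377, 226, 520, -107, 52, 97, 66, 46], [369, 225, 522, -88, 50, 84, 55, 38], [374, 225, 522, -99, 56, 112, 74, 49], [368, 225, 522, -86, 43, 81, 63, 50], [376, 225, 523, -104, 52, 105, 71, 48], [372, 224, 525, -94, 54, 103, 67, 44], [375, 224, 525, -101, 57, 110, 72, 51], [373, 224, 525, -97, 52, 109, 71, 48]]
```

Request:
{"method": "drive_tool", "body": {
  "steps": [
    [0, [0, 0, 0], [0, 0, 3.7]],
    [0, [0, 0, 0], [0, 0, 3.7]],
    [0, [26, -34, 0], [0, 0, 0]],
    [0, [26, -34, 0], [0, 0, 0]],
    [0, [26, -34, 0], [0, 0, 0]],
    [0, [26, -34, 0], [0, 0, 0]],
    [0, [26, -34, 0], [0, 0, 0]],
    [0, [26, -34, 0], [0, 0, 0]],
    [0, [26, -34, 0], [0, 0, 0]],
    [0, [26, -34, 0], [0, 0, 0]]
  ],
  "newtons": 30
}}

```text
time_s: 1.8
tcp_pos: [0.3805, -0.3152, 0.2315]
ee_rot: [[0.972, 0.235, 0.0], [0.235, -0.972, -0.0], [0.0, 0.0, -1.0]]
wrist_force: [1.8, -0.4, -0.2]
finger_gap: 0.0
finger_force: 0.0
```

Request:
{"method": "drive_tool", "body": {
  "steps": [
    [0, [24, -30, 0], [0, 0, 0]],
    [0, [24, -30, 0], [0, 0, 0]],
    [0, [24, -30, 0], [0, 0, 0]],
    [0, [24, -30, 0], [0, 0, 0]],
    [0, [24, -30, 0], [0, 0, 0]],
    [0, [21, -27, 0], [0, 0, 0]],
    [0, [0, 0, 30], [0, 0, 0]],
    [0, [0, 0, 40], [0, 0, 0]],
    [0, [0, 0, 40], [0, 0, 0]],
    [0, [0, 0, 30], [0, 0, 0]]
  ]
}}

```text
time_s: 2.8
tcp_pos: [0.4749, -0.1112, 0.089]
ee_rot: [[0.972, 0.236, -0.001], [0.236, -0.972, 0.0], [-0.001, -0.001, -1.0]]
wrist_force: [-0.2, 0.4, 0.0]
finger_gap: 0.0002
finger_force: 0.0
```

Request:
{"method": "drive_tool", "body": {
  "steps": [
    [0, [0, 0, 25], [0, 0, 0]],
    [0, [0, 0, 20], [0, 0, 0]],
    [0, [0, 0, 13], [0, 0, 0]],
    [0, [0, 0, 0], [0, 0, 0]],
    [0, [4, 0, 0], [0, 0, 0]],
    [0, [8, 0, 0], [0, 0, 0]],
    [0, [8, 0, 0], [0, 0, 0]],
    [0, [6, 0, 0], [0, 0, 0]],
    [0, [4, 0, 0], [0, 0, 0]],
    [0, [4, 0, 0], [0, 0, 0]]
  ]
}}

```text
time_s: 3.8
tcp_pos: [0.5089, -0.1035, 0.0333]
ee_rot: [[0.972, 0.236, -0.0], [0.236, -0.972, -0.0], [-0.0, -0.0, -1.0]]
wrist_force: [-2.9, -0.1, -0.1]
finger_gap: -0.0
finger_force: 1.1
```

Request:
{"method": "drive_tool", "body": {
  "steps": [
    [0, [5, 0, 0], [0, 0, 0]],
    [0, [5, 0, 0], [0, 0, 0]],
    [0, [5, 0, 0], [0, 0, 0]],
    [0, [5, 0, 0], [0, 0, 0]],
    [0, [5, 0, 0], [0, 0, 0]],
    [0, [4, 0, 0], [0, 0, 0]],
    [0, [3, 0, 0], [0, 0, 0]],
    [0, [2, 0, 0], [0, 0, 0]],
    [0, [1, 0, 0], [0, 0, 0]],
    [0, [1, 0, 0], [0, 0, 0]]
  ]
}}

```text
time_s: 4.8
tcp_pos: [0.5436, -0.0951, 0.0333]
ee_rot: [[0.972, 0.235, -0.0], [0.235, -0.972, 0.0], [-0.0, -0.0, -1.0]]
wrist_force: [-2.1, 0.9, 0.7]
finger_gap: 0.0001
finger_force: 1.0
```

Request:
{"method": "drive_tool", "body": {
  "steps": [
    [0, [1, 0, 0], [0, 0, 0]],
    [0, [1, 0, 0], [0, 0, 0]],
    [0, [1, 0, 0], [0, 0, 0]],
    [0, [1, 0, 0], [0, 0, 0]],
    [0, [1, 0, 0], [0, 0, 0]],
    [0, [0.5, 0, 0], [0, 0, 0]],
    [0, [0.5, 0, 0], [0, 0, 0]],
    [0, [0, 0, 0], [0, 0, 0]],
    [0, [0, 0, 0], [0, 0, 0]],
    [0, [0, 0, 0], [0, 0, 0]]
  ]
}}

```text
time_s: 5.8
tcp_pos: [0.5495, -0.0937, 0.0334]
ee_rot: [[0.972, 0.235, 0.0], [0.235, -0.972, -0.0], [0.0, 0.0, -1.0]]
wrist_force: [-0.6, 0.8, -0.4]
finger_gap: 0.0001
finger_force: 0.3
```

Request:
{"method": "drive_tool", "body": {
  "steps": [
    [0, [0.5, 0, 0], [0, 0, 0]],
    [0, [0.5, 0, 0], [0, 0, 0]],
    [0, [0.5, 0, 0], [0, 0, 0]],
    [0, [0.5, 0, 0], [0, 0, 0]],
    [0, [0.5, 0, 0], [0, 0, 0]],
    [0, [0, 0, 0], [0, 0, 0]],
    [0, [0, 0, 0], [0, 0, 0]],
    [0, [0, 0, 0], [0, 0, 0]],
    [0, [0, 0, 0], [0, 0, 0]],
    [0, [0, 0, 0], [0, 0, 0]]
  ]
}}

```text
time_s: 6.8
tcp_pos: [0.5502, -0.0936, 0.0333]
ee_rot: [[0.972, 0.235, -0.004], [0.235, -0.972, -0.001], [-0.004, -0.0, -1.0]]
wrist_force: [-20.3, -3.1, 12.0]
finger_gap: 0.0002
finger_force: 10.7
```

Request:
{"method": "drive_tool", "body": {
  "steps": [
    [0, [-5, 0, 0], [0, 0, 0]],
    [0, [-15, 0, 0], [0, 0, 0]],
    [0, [-20, 0, 0], [0, 0, 0]],
    [0, [-10, 0, -20], [0, 0, 0]],
    [50, [0, 0, -40], [0, 0, 0]],
    [50, [0, 0, -45], [0, 0, 0]],
    [50, [0, 0, -45], [0, 0, 0]],
    [50, [0, 0, -40], [0, 0, 0]],
    [50, [0, 0, -10], [0, 0, 0]],
    [50, [0, 0, 0], [0, 0, 0]]
  ]
}}

```text
time_s: 7.8
tcp_pos: [0.5039, -0.105, 0.235]
ee_rot: [[0.972, 0.235, 0.003], [0.235, -0.972, -0.001], [0.003, 0.002, -1.0]]
wrist_force: [-0.1, 0.6, -0.2]
finger_gap: 0.0501
finger_force: 0.0
```

Run:
```python
from h import *
s=sense();T=np.array(s["tcp_pos"]);R=np.array(s["ee_rot"])
for n in("scene","top"):
    c=read_camera(n); cv2.imwrite(f"pics/{n}1.png",c["color"][:,:,::-1]); P=cloud(c)
    roi=(P[...,0]>.45)&(P[...,0]<.9)&(P[...,1]>-.3)&(P[...,1]<.1)
    lid=(roi&(abs(P[...,2]-.14)<.008)).astype(np.uint8)
    num,l,st,ce=cv2.connectedComponentsWithStats(lid); p=P[l==1+st[1:,4].argmax()]
    print(n,cv2.minAreaRect(p[:,:2].astype(np.float32)*1000),p[:,2].mean())
    g=P[(np.hypot(P[...,0]-.6955,P[...,1]+.0575)<.04)&(P[...,2]>.165)&(P[...,2]<.19)]
    r=cv2.minAreaRect(g[:,:2].astype(np.float32)*1000); print("grip",r,np.median(g[:,2]))
    print([(b,world(c,[b["centre"]]).round(3)) for b in boxes_of(n,"drawer_knob")[:2]])
G=np.array([.6957,-.0578,.145]); print(T,R.T@(G-T)*1000,s["wrist_force"],s["finger_gap"])
```

```text
scene ((695.89404296875, -57.55155944824219), (174.3809356689453, 244.8544158935547), 13.5615873336792) 0.14059428474353167
grip ((696.6806640625, -58.299442291259766), (51.073822021484375, 22.868675231933594), 13.768628120422363) 0.17582553117358202
[({'centre': [269.1, 246.9], 'score': 0.58}, array([[ 0.572, -0.095,  0.054]]))]
top ((695.3150634765625, -56.65350341796875), (175.5477294921875, 243.59707641601562), 13.726099014282227) 0.13968370878114875
grip ((695.2108154296875, -57.10200500488281), (51.07143020629883, 22.45345687866211), 14.32050895690918) 0.17529089513441792
[({'centre': [365.0, 195.2], 'score': 0.57}, array([[ 0.595, -0.078,  0.049]]))]
[ 0.50389289 -0.1049598   0.23503112] [197.23638424  -0.80185458  90.64646563] [-0.14731705  0.58167398 -0.2187882 ] 0.0500590489322974
```

View pics/scene1.png

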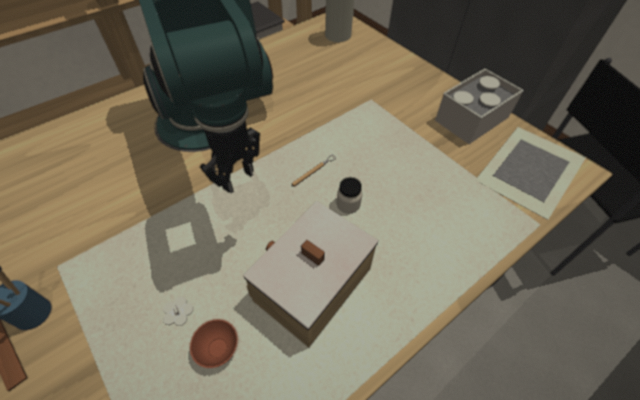

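The drawer is shut: only the knob tip still shows, at 270,246. The lid is seated with its grip at 312,252, and the bystanders haven't moved. Next I'll go over the grip and down.

Request:
{"method": "drive_tool", "body": {
  "steps": [
    [50, [30, 0, 0], [0, 0, 0]],
    [50, [40, 0, 0], [0, 0, 0]],
    [50, [40, 0, 0], [0, 0, 0]],
    [50, [40, 0, 0], [0, 0, 0]],
    [50, [30, 0, 0], [0, 0, 0]],
    [50, [17, -0.8, 0], [0, 0, 0]],
    [50, [0, 0, 20], [0, 0, 0]],
    [50, [0, 0, 20], [0, 0, 0]],
    [50, [0, 0, 10], [0, 0, 0]],
    [50, [0, 0, 0], [0, 0, 0]]
  ]
}}

```text
time_s: 9.0
tcp_pos: [0.6937, -0.0576, 0.1807]
ee_rot: [[0.972, 0.235, -0.004], [0.235, -0.972, 0.0], [-0.004, -0.001, -1.0]]
wrist_force: [0.1, 0.5, -0.0]
finger_gap: 0.0497
finger_force: 0.0
```

Request:
{"method": "drive_tool", "body": {
  "steps": [
    [50, [0, 0, 10], [0, 0, 0]],
    [50, [0, 0, 10], [0, 0, 0]],
    [50, [0, 0, 10], [0, 0, 0]],
    [50, [0, 0, 5], [0, 0, 0]],
    [50, [0, 0, 5], [0, 0, 0]],
    [50, [0, 0, 0], [0, 0, 0]],
    [0, [0, 0, 0], [0, 0, 0]],
    [0, [0, 0, 0], [0, 0, 0]],
    [0, [0, 0, 0], [0, 0, 0]],
    [0, [0, 0, 0], [0, 0, 0]]
  ],
  "newtons": 70
}}

```text
time_s: 10.0
tcp_pos: [0.6948, -0.0578, 0.144]
ee_rot: [[0.972, 0.235, 0.001], [0.235, -0.972, -0.0], [0.001, 0.0, -1.0]]
wrist_force: [-0.9, -1.2, 5.1]
finger_gap: 0.0211
finger_force: 70.7
```

Request:
{"method": "drive_tool", "body": {
  "steps": [
    [0, [0, 0, -0.5], [0, 0, 0]],
    [0, [0, 0, -0.5], [0, 0, 0]],
    [0, [0, 0, -0.5], [0, 0, 0]],
    [0, [0, 0, -0.5], [0, 0, 0]],
    [0, [0, 0, -0.5], [0, 0, 0]],
    [0, [0, 0, -0.5], [0, 0, 0]],
    [0, [0, 0, -0.5], [0, 0, 0]],
    [0, [0, 0, -0.5], [0, 0, 0]],
    [0, [0, 0, 0], [0, 0, 0]],
    [0, [0, 0, 0], [0, 0, 0]]
  ]
}}

```text
time_s: 11.0
tcp_pos: [0.6942, -0.0578, 0.1472]
ee_rot: [[0.972, 0.235, -0.001], [0.235, -0.972, -0.0], [-0.001, -0.0, -1.0]]
wrist_force: [-2.3, -1.5, -8.4]
finger_gap: 0.0209
finger_force: 69.2
```

Request:
{"method": "drive_tool", "body": {
  "steps": [
    [0, [0, 0, -1], [0, 0, 0]],
    [0, [0, 0, -1], [0, 0, 0]],
    [0, [0, 0, -1], [0, 0, 0]],
    [0, [0, 0, -1], [0, 0, 0]],
    [0, [0, 0, -1], [0, 0, 0]],
    [0, [0, 0, -1], [0, 0, 0]],
    [0, [0, 0, -1], [0, 0, 0]],
    [0, [0, 0, -1], [0, 0, 0]],
    [0, [0, 0, -1], [0, 0, 0]],
    [0, [0, 0, -1], [0, 0, 0]]
  ]
}}

```text
time_s: 12.0
tcp_pos: [0.6945, -0.0577, 0.1574]
ee_rot: [[0.972, 0.235, 0.0], [0.235, -0.972, 0.0], [0.0, -0.0, -1.0]]
wrist_force: [0.6, 0.1, -3.2]
finger_gap: 0.0209
finger_force: 69.9
```

Request:
{"method": "drive_tool", "body": {
  "steps": [
    [0, [0, 0, -1], [0, 0, 0]],
    [0, [0, 0, -1], [0, 0, 0]],
    [0, [0, 0, -1], [0, 0, 0]],
    [0, [0, 0, -1], [0, 0, 0]],
    [0, [0, 0, 0], [0, 0, 0]],
    [0, [0, 0, 0], [0, 0, 0]],
    [0, [0, 0, 0], [0, 0, 0]],
    [0, [0, 0, 0], [0, 0, 0]],
    [0, [0, 0, 0], [0, 0, 0]],
    [0, [0, 0, 0], [0, 0, 0]]
  ]
}}

```text
time_s: 13.0
tcp_pos: [0.6945, -0.0577, 0.1613]
ee_rot: [[0.972, 0.235, -0.0], [0.235, -0.972, 0.0], [-0.0, -0.0, -1.0]]
wrist_force: [0.5, -0.5, -4.4]
finger_gap: 0.0208
finger_force: 69.9
```

Run:
```python
from h import *
s=sense();print(s["tcp_pos"],s["wrist_force"],s["wrist_torque"])
for n in("scene","top"):
    c=read_camera(n); cv2.imwrite(f"pics/{n}2.png",c["color"][:,:,::-1]); P=cloud(c)
    q=(P[...,:2]-[.6956,-.0573])@np.array([[.972,-.235],[.235,.972]])
    m=(abs(q[...,0])<.08)&(abs(q[...,1])<.115)&(abs(P[...,2]-.155)<.013)
    a=np.c_[q[m],np.ones(m.sum())]; z=P[m][:,2]
    for _ in range(3):
        w=np.linalg.lstsq(a,z,rcond=None)[0]; k=abs(a@w-z)<.004; a,z=a[k],z[k]
    print(n,"tilt,z(top)",w.round(4),len(z))
    m=(abs(q[...,0])<.12)&(abs(q[...,1])<.15)&(P[...,2]>.145)&(P[...,2]<.17)
    _,l,st,_=cv2.connectedComponentsWithStats(m.astype(np.uint8))
    p=P[l==1+st[1:,4].argmax()]; print(cv2.minAreaRect(p[:,:2].astype(np.float32)*1000))
    print([(b["score"],world(c,[b["centre"]]).round(3)) for b in boxes_of(n,"drawer_knob")[:1]])
```

```text
[ 0.69451291 -0.05768381  0.16126041] [ 0.5053898  -0.46789884 -4.43868381] [0.00634696 0.00092888 0.00737836]
scene tilt,z(top) [ 0.0007 -0.0011  0.1579] 5813
((695.552978515625, -57.16014099121094), (175.1635284423828, 245.7216796875), 13.448919296264648)
[]
top tilt,z(top) [-0.0003  0.0003  0.1569] 2939
((674.5695190429688, 26.99787139892578), (174.6903076171875, 72.25054931640625), 13.755945205688477)
[(0.46, array([[ 0.691, -0.313,  0.006]]))]
```

View pics/scene2.png

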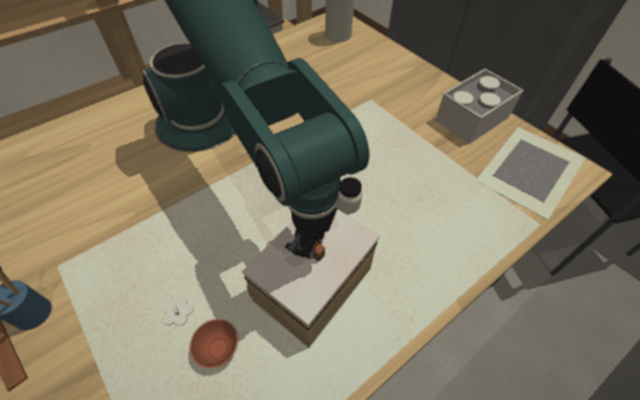

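The lid is held level and centred in the gripper at about (315,250). It is 17 mm above the rim and the wrist carries only its weight (4.4 N). The bowl, jar and cutter are unmoved.

```bash
python3 -c "
from plant import hand_in
print(hand_in())"
```

```text
the job is handed in; nothing more can be done
None
```

I pushed the drawer home, broke the lid free gently, and handed the job in with the lid still gripped, level and centred about 17 mm above the rim; hand-in returned no verdict, and the arm hid the drawer knob in the last picture, so I last saw the drawer shut just before the lift.

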